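Find the supple sanding block and clip it in its cradle

ROBOT

A 6-joint arm with a two-finger parallel gripper is mounted at the origin on the work surface. World frame = base frame: x ahead of the robot, y to its left, z up, the work surface at z = 0. Lengths are in m, angles in rad, forces in N, time in s.
With the tool pointing down it reaches from about 0.225 to 0.875 m from the base axis. Payload 3.4 kg.
Tool frame: the origin (TCP) lies between the finger pads; the fingertips stand 25 mm ahead of it and the grasp point (between the pads) lies 6 mm ahead of it; z points along the fingers, y is the line along which they close (so a half turn about z gives the same grasp; the last joint's range is limited). The gripper opens to 85 mm and grips with 20 to 120 N. Pads are 22 mm wide; open, the fingers measure 114 mm over their backs; the gripper's body (76 mm by 85 mm) begins 54 mm behind the grasp point. The pads swing forward as they close: fully open they stand 13 mm farther back than shut.
Start: joints at [-1.248, 0.276, 1.505, -0, 1.361, -0.121], TCP at [0.247, -0.519, 0.256] pointing down, gripper open.
Joint ranges: [-2.89, 2.89], [-0.75, 2.08], [0.22, 2.7], [-1.18, 4.32], [0.11, 2.71], [-2.7, 2.7]. Speed limits (rad/s): [2.57, 2.57, 3.14, 3.14, 3.14, 3.14].

INTERFACE

Orientations are given as a unit quaternion [x, y, z, w].
In Python, from workcell import bot gives the robot as it stands.
- The arm moves only by the tool arm_command, never from a script. Its argument "series" is a list of rows, each an object with "gripper": the opening, from 0 (shut) to 1 (fully open); "linear": the shift along the world's x, y, z in m, a list of three; "angular": the turn, a rotation vector about the world's x, y, z in rad, a list of three. A call has 1 to 8 rows; each row is the pose to reach, as a shift and turn from the pose commanded when the call began; what a row does not reach only later rows make up. A row lasts 1/12 s, in which the tool goes at most 41.7 mm and 7.16 degrees, less where a joint would pass 70% of its speed; a pose out of reach is approached as far as the arm can. A call with a gripper value outside its range is refused whole. The fingers move at their own pace and stop on an object; "newtons" is the grip in N (left out, the last holds). Time passes only in rows, so rows that repeat a pose let the fingers close. It gives the time, the measured TCP pose, the force, the opening and the grip force at its end, in the units of the state.
- bot.read_state(): the state, without advancing time (a new reading comes with each control period).
- bot.snapshot(name): name is "scene" or "top" or "wrist"; returns (picture, depth): 420x560x3 uint8, red, green, blue; 420x560 float32, m along the optical axis (not along the pixel's ray), 0 where there is no reading.
- bot.camera_model(name): a dict with "fx", "fy", "cx", "cy" (pixels), "D" ([k1, k2, p1, p2, k3] as OpenCV has them; the pictures are not rectified), "pose" (4x4, takes a point from camera to world coordinates). Camera axes: x right, y down, z forward; pixel columns grow to the right and rows downward; lengths in m; the calibration is good to about 2 mm. A picture is of the moment at which its call begins: read the wrist's pose just before it. camera_model takes no time and is no camera call; for the wrist camera it gives the pose at the moment of the call.
- bot.close_job(): hands the job in; it is judged then, once.
The state is a dict: "time": time; "joint_pos": joint angles; "qvel": joint speeds; "joint_torque": joint torques, N m; "eef_pos": TCP position; "orientation": TCP orientation; "force": force on the tool from outside, world axes, zero at the start; "moment": the same for the moment, N m; "grip_width": opening from 0.0 (shut) to 1.0 (fully open); "grip_force": force on a finger pad.
Only numpy, scipy, OpenCV 4.12 (cv2) and the standard library are available. Lean on these libraries where they do the work, as an engineer would, in place of code of your own. Each camera call takes 0.05 s, during which the arm holds its last target. There are 200 camera calls.

TASK

Of the three rubber sanding blocks on the paint bench only one is still supple, the other two have gone hard with age, and you cannot see which. Pinch them gently to feel which one gives, then keep the supple one squeezed, lower it between the four blue jaws of the cradle and let it spring out there, centred and fully home on the cradle's plate; set the two hard ones flat on the floor of the cardboard carton, side by side. Set the blocks down rather than dropping them, do not crush the rubber or force a block into the cradle, and leave the painted jars and the paint tin where they stand.

Things in the scene. Friction and masses are not known exactly. Their poses are not given: they have to be found in the camera images.
- block_a: coral rubber sanding block, dark stripe, 90 (own x) x 50 (own y) x 40 mm tall (z), 120-210 g; origin: centre of underside. Its long sides are springy cheeks 36 mm tall, 2 mm clear of the bench. All three look alike. Pinched at 20 N across the 50 mm: supple narrows to 33-38 mm, hard stays over 45 however firm the pinch. Springs back. Over 60 N on each finger damages it
- block_b: coral rubber sanding block, dark stripe, 90 (own x) x 50 (own y) x 40 mm tall (z), 120-210 g; origin: centre of underside. Its long sides are springy cheeks 36 mm tall, 2 mm clear of the bench. All three look alike. Pinched at 20 N across the 50 mm: supple narrows to 33-38 mm, hard stays over 45 however firm the pinch. Springs back. Over 60 N on each finger damages it
- block_c: coral rubber sanding block, dark stripe, 90 (own x) x 50 (own y) x 40 mm tall (z), 120-210 g; origin: centre of underside. Its long sides are springy cheeks 36 mm tall, 2 mm clear of the bench. All three look alike. Pinched at 20 N across the 50 mm: supple narrows to 33-38 mm, hard stays over 45 however firm the pinch. Springs back. Over 60 N on each finger damages it
- cradle: fixed holder: dark plate 96 (own x) x 60 (own y) x 4 mm thick with four blue jaws at its corners, tops 34 mm above the bench. Each jaw is 20 long along x (|x| 25-45), inner face at |y| 21.5, so 43 mm clear between; the middle 50 mm of the length is open for fingers. Block length goes along own x. Origin: centre of the plate's underside. Left or right of the blocks
- carton: shallow brown cardboard carton for the hard blocks, 178 (own x) x 228 (own y) mm outside, 30 tall, walls and floor 4 thick, open on top, fixed; origin: centre of underside. Two blocks fit flat side by side along own y, their length along own x. Left or right of the blocks, across from the cradle
- jar_coral: loose coral painted jar drying mouth down, 72 mm across, 100 mm tall, beyond the blocks; origin at the centre of its underside; leave alone
- jar_sage: loose grey-green painted jar drying mouth down, 68 mm across, 95 mm tall, beyond the blocks; origin at the centre of its underside; leave alone
- tin: loose open paint tin, 86 mm across, 90 mm tall, beyond the blocks; origin at the centre of its underside; leave alone
There are look-alikes about, which are no part of the job. What is shaped like the block_c but green or turquoise is not meant.

How it is judged:
At the end, for the whole second after the job is handed in: One block (only the supple one fits) sits between the cradle's jaws on its plate (underside under 9 mm above the bench, within 20 mm of centred lengthwise, 8 mm across, 0.15 rad); the other two lie flat on the carton's floor, not piled (tilt under 0.2 rad); all at rest and released (((x of block_a in the frame of cradle between -0.02 and 0.02 m and y of block_a in the frame of cradle between -0.008 and 0.008 m and z of block_a in the frame of cradle below 0.009 m and angle between block_a's own z axis and vertical below 0.1 rad and angle between the x axis of block_a and the x axis of cradle, either way round below 0.15 rad and linear speed of each of block_a, block_b, block_c below 0.02 m/s and x of block_b in the frame of carton between -0.055 and 0.055 m and y of block_b in the frame of carton between -0.095 and 0.095 m and z of each of block_b, block_c in the frame of carton below 0.02 m and angle between each of block_b, block_c's own z axis and vertical below 0.2 rad and x of block_c in the frame of carton between -0.055 and 0.055 m and y of block_c in the frame of carton between -0.095 and 0.095 m) or (x of block_b in the frame of cradle between -0.02 and 0.02 m and y of block_b in the frame of cradle between -0.008 and 0.008 m and z of block_b in the frame of cradle below 0.009 m and angle between block_b's own z axis and vertical below 0.1 rad and angle between the x axis of block_b and the x axis of cradle, either way round below 0.15 rad and linear speed of each of block_b, block_a, block_c below 0.02 m/s and x of block_a in the frame of carton between -0.055 and 0.055 m and y of block_a in the frame of carton between -0.095 and 0.095 m and z of each of block_a, block_c in the frame of carton below 0.02 m and angle between each of block_a, block_c's own z axis and vertical below 0.2 rad and x of block_c in the frame of carton between -0.055 and 0.055 m and y of block_c in the frame of carton between -0.095 and 0.095 m) or (x of block_c in the frame of cradle between -0.02 and 0.02 m and y of block_c in the frame of cradle between -0.008 and 0.008 m and z of block_c in the frame of cradle below 0.009 m and angle between block_c's own z axis and vertical below 0.1 rad and angle between the x axis of block_c and the x axis of cradle, either way round below 0.15 rad and linear speed of each of block_c, block_a, block_b below 0.02 m/s and x of block_a in the frame of carton between -0.055 and 0.055 m and y of block_a in the frame of carton between -0.095 and 0.095 m and z of each of block_a, block_b in the frame of carton below 0.02 m and angle between each of block_a, block_b's own z axis and vertical below 0.2 rad and x of block_b in the frame of carton between -0.055 and 0.055 m and y of block_b in the frame of carton between -0.095 and 0.095 m))); the robot touches nothing.
It fails at once if a block is squeezed or pressed with more than 60 N on each finger (contact force between the fingers and block_a above 120 N or contact force between the fingers and block_b above 120 N or contact force between the fingers and block_c above 120 N).
It fails at once if a block is forced into the cradle with more than 60 N (contact force between cradle and block_a above 60 N or contact force between cradle and block_b above 60 N or contact force between cradle and block_c above 60 N).
It fails at once if a block is dropped or flung: it moves faster than 0.6 m/s with no finger on it ((contact force between the fingers and block_a below 0.05 N and linear speed of block_a above 0.6 m/s) or (contact force between the fingers and block_b below 0.05 N and linear speed of block_b above 0.6 m/s) or (contact force between the fingers and block_c below 0.05 N and linear speed of block_c above 0.6 m/s)).
It fails at once if a jar or the tin is shifted by more than 20 mm or tipped (distance of any of jar_coral, jar_sage, tin from where it was at the start of the episode above 0.02 m or angle between any of jar_coral, jar_sage, tin's own z axis and vertical above 0.3 rad).
It also fails if it takes over 69 s, if anything falls off the work surface, if the arm or the gripper's body presses on something with over 40 N, if the wrist force passes 120 N, or if a joint passes its speed limit or range.

## Working session

There is one attempt and no reset: what is moved stays moved. The work goes in short steps, Python scripts to look and compute and a tool call to move; the robot and the scene stay as the last step left them, time stands still between calls to the robot, and variables do not carry over. Pictures are saved under pics/ and viewed, at most 10 in all, crops included, and the job is handed in when it is done.

Besides the shell and the picture viewer there is one more tool, called after ">>>" in YAML: its name, and indented under it one key for each argument. arm_command: Moves the arm, as the interface text tells. Its arguments: {"type":"object","properties":{"series":{"type":"array","items":{"type":"object","properties":{"gripper":{"type":"number"},"linear":{"type":"array","items":{"type":"number"}},"angular":{"type":"array","items":{"type":"number"}}}}},"newtons":{"type":"number"}},"required":["series"]}

```bash
mkdir -p pics
cat > h.py <<'E'
import numpy as np, cv2
from workcell import bot
def snap(n,f=None):
    m=bot.camera_model(n); p,d=bot.snapshot(n)
    if f: cv2.imwrite('pics/'+f,p[:,:,::-1])
    return p,d,m
def cloud(d,m):
    K=np.array([[m['fx'],0,m['cx']],[0,m['fy'],m['cy']],[0,0,1.]])
    h,w=d.shape
    uv=np.stack(np.meshgrid(np.arange(w),np.arange(h)),-1).reshape(-1,1,2).astype(float)
    n=cv2.undistortPoints(uv,K,np.array(m['D'],float)).reshape(h,w,2)
    P=np.dstack([n*d[...,None],d]); T=np.array(m['pose'])
    P=P@T[:3,:3].T+T[:3,3]; P[d==0]=np.nan
    return P
E
python3 - <<'E'
from h import *
p,d,m=snap('top','top.png'); P=cloud(d,m); np.save('P.npy',P); np.save('img.npy',p)
s=bot.read_state(); print(s)
print(np.array(m['pose']).round(3))
E
```

```text
{'time': 0.05, 'joint_pos': array([-1.24797750e+00,  2.76556699e-01,  1.50608870e+00,  7.28063277e-06,
        1.36071475e+00, -1.20994874e-01]), 'qvel': array([-2.35203215e-04, -4.30723172e-04, -2.98516112e-03,  1.34615556e-03,
        9.50754783e-05, -3.30193256e-04]), 'joint_torque': array([ 7.60734874e-04, -4.18080711e+01, -2.46677291e+01, -1.70082662e-04,
        5.51596677e-03, -7.16993782e-06]), 'eef_pos': array([ 0.24674693, -0.51884456,  0.25547922]), 'orientation': array([ 9.75479331e-01,  2.20089287e-01, -8.54882758e-05, -8.79613648e-04]), 'force': array([ 0.04054299, -0.70607061,  0.39768017]), 'moment': array([0.01189266, 0.04613271, 0.01900885]), 'grip_force': 0.0, 'grip_width': 1.0019734733834689}
[[-1.000e-03 -9.950e-01  1.000e-01  4.730e-01]
 [-1.000e+00  3.000e-03  1.500e-02 -1.000e-02]
 [-1.500e-02 -1.000e-01 -9.950e-01  1.116e+00]
 [ 0.000e+00  0.000e+00  0.000e+00  1.000e+00]]
```

View pics/top.png

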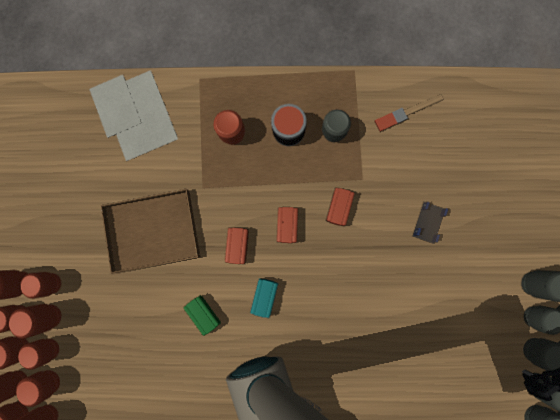

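The top view shows coral blocks at (237,245), (288,225) and (341,206). The look-alikes are green at (202,315) and turquoise at (264,298), plus the coral jar at (229,126) and the brush at (391,120), and I'm leaving all of those alone. The cradle is at (431,222) and the carton at (152,231).

```bash
cat > meas.py <<'E'
from h import *
P=np.load('P.npy');p=np.load('img.npy')
def rect(mask,name):
    X=P[mask]; 
    (c,s,a)=cv2.minAreaRect(X[:,:2].astype(np.float32))
    if s[0]<s[1]: a+=90; s=s[::-1]
    print(name,len(X),'c',np.round(c,4),'size',np.round(s,4),'long-axis deg',round((a+90)%180-90,1),'z',np.nanpercentile(X[:,2],[5,50,95]).round(4))
hsv=cv2.cvtColor(p,cv2.COLOR_RGB2HSV)
def win(u,v,r):
    m=np.zeros(p.shape[:2],bool); m[v-r:v+r,u-r:u+r]=1; return m
Z=P[...,2]
for n,u,v in [('b1',237,245),('b2',288,225),('b3',341,206),('green',202,315),('turq',264,298)]:
    rect(win(u,v,26)&(Z>0.033)&(Z<.05),n)
rect(win(431,222,30)&(Z>0.026)&(Z<.05),'cradle jaws')
rect(win(152,231,60)&(Z>0.024)&(Z<.04),'carton rim')
for n,u,v in [('jc',229,126),('tin',289,122),('js',336,125)]:
    rect(win(u,v,26)&(Z>0.06),n)
w=[(152,340),(300,260),(431,260),(152,231)]
print([P[v,u].round(4) for u,v in w])
c=cv2.resize(p[150:345,180:460],(800,557),interpolation=cv2.INTER_CUBIC)
cv2.imwrite('pics/crop.png',c[:,:,::-1])
E
python3 meas.py
```

```text
b1 711 c [0.4902 0.1257] size [0.0899 0.0505] long-axis deg -5.3 z [0.0358 0.0395 0.0429]
b2 703 c [ 0.5417 -0.0014] size [0.0876 0.0498] long-axis deg -1.0 z [0.0359 0.0394 0.0429]
b3 680 c [ 0.5884 -0.1333] size [0.0901 0.0501] long-axis deg -16.1 z [0.0355 0.0394 0.0426]
green 724 c [0.3169 0.2128] size [0.0888 0.0516] long-axis deg 37.9 z [0.0356 0.0393 0.0425]
turq 737 c [0.3598 0.0559] size [0.0912 0.0496] long-axis deg -13.7 z [0.0359 0.0392 0.0426]
cradle jaws 112 c [ 0.5493 -0.3652] size [0.0893 0.0597] long-axis deg -19.7 z [0.0277 0.0326 0.0365]
carton rim 598 c [0.5269 0.3516] size [0.2302 0.18  ] long-axis deg -79.3 z [0.0249 0.0295 0.0331]
jc 720 c [0.7845 0.1417] size [0.0694 0.0691] long-axis deg 84.1 z [0.0719 0.0968 0.1011]
tin 992 c [ 0.792  -0.0052] size [0.0845 0.0819] long-axis deg 2.1 z [0.0747 0.0907 0.0939]
js 626 c [ 0.7876 -0.1226] size [0.067  0.0632] long-axis deg -89.3 z [0.0712 0.0917 0.0962]
[array([ 2.484e-01,  3.449e-01, -2.000e-04]), array([ 0.453 , -0.0339,  0.0016]), array([ 0.4517, -0.3701,  0.0019]), array([0.5274, 0.3499, 0.0034])]
```

View pics/crop.png

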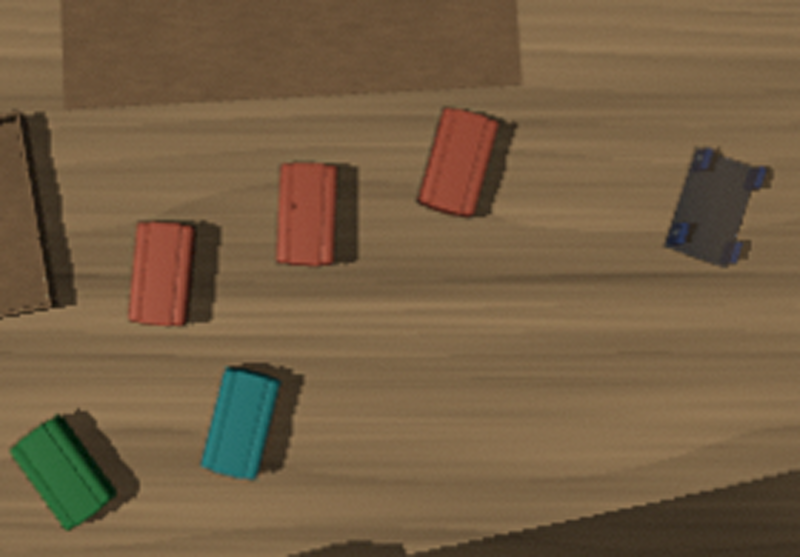

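The crop confirms three coral blocks, with the green and turquoise ones excluded. Measured sizes and heights match the given ones. I'll go above block b3 first, at (0.588,-0.133) with its long axis at -16°.

>>> arm_command:
  series:
    - {"gripper": 1, "linear": [0.341, 0.386, -0.126], "angular": [0, 0, -0.724]}
    - {"gripper": 1, "linear": [0.341, 0.386, -0.126], "angular": [0, 0, -0.724]}
    - {"gripper": 1, "linear": [0.341, 0.386, -0.126], "angular": [0, 0, -0.724]}
    - {"gripper": 1, "linear": [0.341, 0.386, -0.126], "angular": [0, 0, -0.724]}
    - {"gripper": 1, "linear": [0.341, 0.386, -0.126], "angular": [0, 0, -0.724]}
    - {"gripper": 1, "linear": [0.341, 0.386, -0.126], "angular": [0, 0, -0.724]}
    - {"gripper": 1, "linear": [0.341, 0.386, -0.126], "angular": [0, 0, -0.724]}
    - {"gripper": 1, "linear": [0.341, 0.386, -0.126], "angular": [0, 0, -0.724]}
  newtons: 20

```text
time: 0.72
eef_pos: [0.4521, -0.2866, 0.1801]
orientation: [0.99, -0.14, -0.0, -0.0]
force: [0.7, -1.1, 0.1]
grip_width: 0.998
grip_force: 0.0
```

>>> arm_command:
  series:
    - {"gripper": 1, "linear": [0.125, 0.142, -0.045], "angular": [0, 0, 0]}
    - {"gripper": 1, "linear": [0.125, 0.142, -0.045], "angular": [0, 0, 0]}
    - {"gripper": 1, "linear": [0.125, 0.142, -0.045], "angular": [0, 0, 0]}
    - {"gripper": 1, "linear": [0.125, 0.142, -0.045], "angular": [0, 0, 0]}
    - {"gripper": 1, "linear": [0.125, 0.142, -0.045], "angular": [0, 0, 0]}
    - {"gripper": 1, "linear": [0.125, 0.142, -0.045], "angular": [0, 0, 0]}
    - {"gripper": 1, "linear": [0.125, 0.142, -0.045], "angular": [0, 0, 0]}
    - {"gripper": 1, "linear": [0.125, 0.142, -0.045], "angular": [0, 0, 0]}

```text
time: 1.38
eef_pos: [0.5759, -0.1464, 0.1354]
orientation: [0.99, -0.139, -0.001, 0.0]
force: [-1.1, -0.4, 0.0]
grip_width: 0.999
grip_force: 0.0
```

Run:
```python
from h import *
s=bot.read_state(); print(s['eef_pos'].round(4),s['orientation'].round(4),s['qvel'].round(3),s['joint_pos'].round(3))
p,d,m=snap('wrist','w1.png'); P=cloud(d,m); hsv=cv2.cvtColor(p,cv2.COLOR_RGB2HSV)
X=P[(P[...,2]>.033)&(P[...,2]<.05)&(hsv[...,1]>110)&((hsv[...,0]<12)|(hsv[...,0]>170))]
print(cv2.minAreaRect(X[:,:2].astype(np.float32)),len(X))
```

```text
[ 0.5759 -0.1464  0.1354] [ 9.902e-01 -1.393e-01 -8.000e-04  2.000e-04] [-0.025 -0.014  0.002  0.001 -0.001  0.003] [-3.660e-01  3.940e-01  1.643e+00 -1.000e-03  1.106e+00  1.485e+00]
((0.5790991187095642, -0.02882969379425049), (0.0960327684879303, 0.2891262173652649), 5.525644302368164) 13911
```

View pics/w1.png

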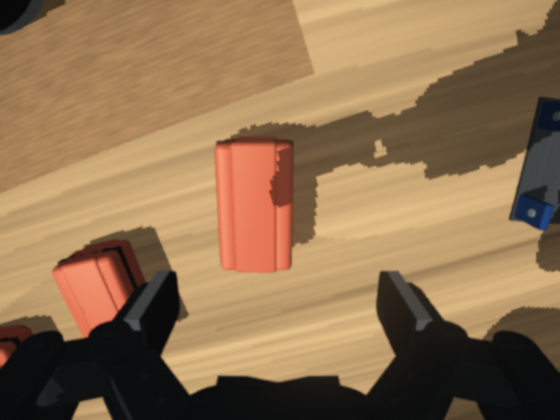

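The wrist view shows b3 at pixels (217-294, 137-272), parallel to the fingers and slightly left of centre. Next I'll measure it alone.

```bash
cat > blk.py <<'E'
from h import *
def blk(c0,r=.07,z=(.033,.05)):
    p,d,m=snap('wrist'); P=cloud(d,m); hsv=cv2.cvtColor(p,cv2.COLOR_RGB2HSV)
    k=(P[...,2]>z[0])&(P[...,2]<z[1])&(hsv[...,1]>110)&((hsv[...,0]<12)|(hsv[...,0]>170))&(np.hypot(P[...,0]-c0[0],P[...,1]-c0[1])<r)
    c,s,a=cv2.minAreaRect(P[k][:,:2].astype(np.float32))
    if s[0]<s[1]: a+=90; s=s[::-1]
    e=bot.read_state()['eef_pos']
    print('c',np.round(c,4),'size',np.round(s,4),'deg',round((a+90)%180-90,1),'eef',e.round(4),'shift',(np.array(c)-e[:2]).round(4))
E
python3 -c "
from blk import *; blk((.588,-.133))"
```

```text
c [ 0.589  -0.1351] size [0.0895 0.0501] deg -16.2 eef [ 0.5757 -0.1473  0.136 ] shift [0.0133 0.0121]
```

>>> arm_command:
  series:
    - {"gripper": 1, "linear": [0.013, 0.012, -0.02]}
    - {"gripper": 1, "linear": [0.013, 0.012, -0.055]}
    - {"gripper": 1, "linear": [0.013, 0.012, -0.085]}
    - {"gripper": 1, "linear": [0.013, 0.012, -0.103]}
    - {"gripper": 1, "linear": [0.013, 0.012, -0.105]}
    - {"gripper": 0.5, "linear": [0.013, 0.012, -0.105]}
    - {"gripper": 0, "linear": [0.013, 0.012, -0.105]}
    - {"gripper": 0, "linear": [0.013, 0.012, -0.105]}
  newtons: 20

```text
$.series[0]: bad value
```

>>> arm_command:
  series:
    - {"gripper": 0, "linear": [0, 0, 0]}
    - {"gripper": 0, "linear": [0, 0, 0]}
    - {"gripper": 0, "linear": [0, 0, 0]}
    - {"gripper": 0, "linear": [0, 0, 0]}
    - {"gripper": 0, "linear": [0, 0, 0]}
    - {"gripper": 0, "linear": [0, 0, 0]}

```text
$.series[0]: bad value
```

Angular has to be in every row.

>>> arm_command:
  series:
    - {"gripper": 1, "linear": [0.013, 0.012, -0.02], "angular": [0, 0, 0]}
    - {"gripper": 1, "linear": [0.013, 0.012, -0.055], "angular": [0, 0, 0]}
    - {"gripper": 1, "linear": [0.013, 0.012, -0.085], "angular": [0, 0, 0]}
    - {"gripper": 1, "linear": [0.013, 0.012, -0.103], "angular": [0, 0, 0]}
    - {"gripper": 1, "linear": [0.013, 0.012, -0.105], "angular": [0, 0, 0]}
    - {"gripper": 0.7, "linear": [0.013, 0.012, -0.105], "angular": [0, 0, 0]}
    - {"gripper": 0, "linear": [0.013, 0.012, -0.105], "angular": [0, 0, 0]}
    - {"gripper": 0, "linear": [0.013, 0.012, -0.105], "angular": [0, 0, 0]}
  newtons: 20

```text
time: 2.15
eef_pos: [0.5907, -0.1353, 0.0328]
orientation: [0.99, -0.14, 0.002, 0.0]
force: [-1.0, -0.2, 0.6]
grip_width: 0.602
grip_force: 0.0
```

>>> arm_command:
  series:
    - {"gripper": 0, "linear": [0, 0, 0], "angular": [0, 0, 0]}
    - {"gripper": 0, "linear": [0, 0, 0], "angular": [0, 0, 0]}
    - {"gripper": 0, "linear": [0, 0, 0], "angular": [0, 0, 0]}
    - {"gripper": 0, "linear": [0, 0, 0], "angular": [0, 0, 0]}
    - {"gripper": 0, "linear": [0, 0, 0], "angular": [0, 0, 0]}
    - {"gripper": 0, "linear": [0, 0, 0], "angular": [0, 0, 0]}

```text
time: 2.65
eef_pos: [0.5908, -0.135, 0.0332]
orientation: [0.99, -0.14, 0.002, 0.001]
force: [-0.8, 0.0, 6.9]
grip_width: 0.545
grip_force: 22.3
```

It holds at 46 mm at 22 N, so b3 is hard. I'll carry it to the carton's far slot at (0.518, 0.399), yaw 10.7°.

>>> arm_command:
  series:
    - {"gripper": 0, "linear": [0, 0, 0.01], "angular": [0, 0, 0]}
    - {"gripper": 0, "linear": [0, 0, 0.04], "angular": [0, 0, 0]}
    - {"gripper": 0, "linear": [0, 0.01, 0.075], "angular": [0, 0, 0]}
    - {"gripper": 0, "linear": [0, 0.04, 0.09], "angular": [0, 0, 0.08]}
    - {"gripper": 0, "linear": [-0.01, 0.08, 0.09], "angular": [0, 0, 0.16]}
    - {"gripper": 0, "linear": [-0.015, 0.12, 0.09], "angular": [0, 0, 0.24]}
    - {"gripper": 0, "linear": [-0.02, 0.16, 0.09], "angular": [0, 0, 0.32]}
    - {"gripper": 0, "linear": [-0.025, 0.2, 0.09], "angular": [0, 0, 0.4]}
  newtons: 35

```text
time: 3.32
eef_pos: [0.5638, 0.0673, 0.122]
orientation: [0.998, 0.061, 0.001, 0.0]
force: [0.9, -0.4, -1.0]
grip_width: 0.538
grip_force: 37.3
```

>>> arm_command:
  series:
    - {"gripper": 0, "linear": [-0.005, 0.04, 0], "angular": [0, 0, 0.07]}
    - {"gripper": 0, "linear": [-0.01, 0.08, 0], "angular": [0, 0, 0.07]}
    - {"gripper": 0, "linear": [-0.015, 0.12, 0], "angular": [0, 0, 0.07]}
    - {"gripper": 0, "linear": [-0.02, 0.16, 0], "angular": [0, 0, 0.07]}
    - {"gripper": 0, "linear": [-0.025, 0.2, 0], "angular": [0, 0, 0.07]}
    - {"gripper": 0, "linear": [-0.03, 0.24, 0], "angular": [0, 0, 0.07]}
    - {"gripper": 0, "linear": [-0.035, 0.28, 0], "angular": [0, 0, 0.07]}
    - {"gripper": 0, "linear": [-0.04, 0.31, 0], "angular": [0, 0, 0.07]}

```text
time: 3.98
eef_pos: [0.5237, 0.3791, 0.1217]
orientation: [0.995, 0.095, 0.001, -0.001]
force: [0.2, 0.2, -0.7]
grip_width: 0.54
grip_force: 37.3
```

>>> arm_command:
  series:
    - {"gripper": 0, "linear": [-0.006, 0.02, -0.01], "angular": [0, 0, 0]}
    - {"gripper": 0, "linear": [-0.006, 0.02, -0.035], "angular": [0, 0, 0]}
    - {"gripper": 0, "linear": [-0.006, 0.02, -0.06], "angular": [0, 0, 0]}
    - {"gripper": 0, "linear": [-0.006, 0.02, -0.075], "angular": [0, 0, 0]}
    - {"gripper": 0, "linear": [-0.006, 0.02, -0.081], "angular": [0, 0, 0]}
    - {"gripper": 0, "linear": [-0.006, 0.02, -0.083], "angular": [0, 0, 0]}
    - {"gripper": 0, "linear": [-0.006, 0.02, -0.083], "angular": [0, 0, 0]}

```text
time: 4.57
eef_pos: [0.5187, 0.3958, 0.0384]
orientation: [0.996, 0.095, 0.0, -0.0]
force: [-0.3, -1.3, -0.5]
grip_width: 0.541
grip_force: 37.3
```

>>> arm_command:
  series:
    - {"gripper": 0, "linear": [0, 0, -0.001], "angular": [0, 0, 0]}
    - {"gripper": 0.75, "linear": [0, 0, -0.001], "angular": [0, 0, 0]}
    - {"gripper": 0.75, "linear": [0, 0, -0.001], "angular": [0, 0, 0]}
    - {"gripper": 0.75, "linear": [0, 0, -0.001], "angular": [0, 0, 0]}
    - {"gripper": 0.75, "linear": [0, 0, 0.01], "angular": [0, 0, 0]}
    - {"gripper": 0.75, "linear": [0, 0, 0.04], "angular": [0, 0, 0]}
    - {"gripper": 0.75, "linear": [0, 0, 0.08], "angular": [0, 0, 0]}
    - {"gripper": 0.75, "linear": [0, 0, 0.1], "angular": [0, 0, 0]}

```text
time: 5.23
eef_pos: [0.5201, 0.3967, 0.143]
orientation: [0.995, 0.095, 0.003, -0.001]
force: [0.2, 1.3, 0.6]
grip_width: 0.747
grip_force: 0.0
```

>>> arm_command:
  series:
    - {"gripper": 1, "linear": [-0.004, -0.04, 0], "angular": [0, 0, -0.07]}
    - {"gripper": 1, "linear": [-0.008, -0.08, 0], "angular": [0, 0, -0.14]}
    - {"gripper": 1, "linear": [-0.012, -0.12, 0], "angular": [0, 0, -0.21]}
    - {"gripper": 1, "linear": [-0.016, -0.16, 0], "angular": [0, 0, -0.283]}
    - {"gripper": 1, "linear": [-0.02, -0.2, 0], "angular": [0, 0, -0.283]}
    - {"gripper": 1, "linear": [-0.025, -0.24, 0], "angular": [0, 0, -0.283]}
    - {"gripper": 1, "linear": [-0.03, -0.271, -0.01], "angular": [0, 0, -0.283]}
    - {"gripper": 1, "linear": [-0.03, -0.271, -0.02], "angular": [0, 0, -0.283]}
  newtons: 20

```text
time: 5.9
eef_pos: [0.4878, 0.12, 0.1192]
orientation: [0.999, -0.049, 0.001, 0.001]
force: [-0.9, -0.1, -0.5]
grip_width: 0.993
grip_force: 0.0
```

```bash
python3 -c "
from blk import *; blk((.490,.1257))"
```

```text
c [0.4912 0.1261] size [0.0897 0.0502] deg -4.9 eef [0.4871 0.1221 0.1171] shift [0.004 0.004]
```

>>> arm_command:
  series:
    - {"gripper": 1, "linear": [0.003, 0.003, -0.03], "angular": [0, 0, 0]}
    - {"gripper": 1, "linear": [0.003, 0.003, -0.06], "angular": [0, 0, 0]}
    - {"gripper": 1, "linear": [0.003, 0.003, -0.08], "angular": [0, 0, 0]}
    - {"gripper": 0.7, "linear": [0.003, 0.003, -0.086], "angular": [0, 0, 0]}
    - {"gripper": 0.6, "linear": [0.003, 0.003, -0.086], "angular": [0, 0, 0]}
    - {"gripper": 0, "linear": [0.003, 0.003, -0.086], "angular": [0, 0, 0]}
    - {"gripper": 0, "linear": [0.003, 0.003, -0.086], "angular": [0, 0, 0]}
    - {"gripper": 0, "linear": [0.003, 0.003, -0.086], "angular": [0, 0, 0]}
  newtons: 20

```text
time: 6.62
eef_pos: [0.4927, 0.1282, 0.0333]
orientation: [0.999, -0.046, 0.002, -0.0]
force: [0.6, 0.2, -0.8]
grip_width: 0.546
grip_force: 21.1
```

>>> arm_command:
  series:
    - {"gripper": 0, "linear": [0, 0, 0], "angular": [0, 0, 0]}
    - {"gripper": 0, "linear": [0, 0, 0], "angular": [0, 0, 0]}
    - {"gripper": 0, "linear": [0, 0, 0], "angular": [0, 0, 0]}
    - {"gripper": 0, "linear": [0, 0, 0], "angular": [0, 0, 0]}
    - {"gripper": 0, "linear": [0, 0, 0], "angular": [0, 0, 0]}

```text
time: 7.03
eef_pos: [0.4927, 0.1282, 0.0332]
orientation: [0.999, -0.047, 0.002, -0.0]
force: [-0.1, 1.3, 6.8]
grip_width: 0.547
grip_force: 22.0
```

It stays at 46.5 mm, so b1 is hard too. It goes in the near slot at (0.536, 0.305).

>>> arm_command:
  series:
    - {"gripper": 0, "linear": [0, 0, 0.01], "angular": [0, 0, 0]}
    - {"gripper": 0, "linear": [0, 0, 0.04], "angular": [0, 0, 0]}
    - {"gripper": 0, "linear": [0, 0.02, 0.07], "angular": [0, 0, 0.07]}
    - {"gripper": 0, "linear": [0.01, 0.06, 0.07], "angular": [0, 0, 0.14]}
    - {"gripper": 0, "linear": [0.02, 0.1, 0.07], "angular": [0, 0, 0.21]}
    - {"gripper": 0, "linear": [0.03, 0.14, 0.07], "angular": [0, 0, 0.28]}
    - {"gripper": 0, "linear": [0.043, 0.175, 0.07], "angular": [0, 0, 0.28]}
    - {"gripper": 0, "linear": [0.043, 0.175, 0.07], "angular": [0, 0, 0.28]}
  newtons: 35

```text
time: 7.7
eef_pos: [0.5375, 0.3095, 0.1027]
orientation: [0.995, 0.095, 0.003, -0.003]
force: [1.1, -0.1, -1.9]
grip_width: 0.543
grip_force: 37.5
```

>>> arm_command:
  series:
    - {"gripper": 0, "linear": [0, 0, -0.02], "angular": [0, 0, 0]}
    - {"gripper": 0, "linear": [0, 0, -0.04], "angular": [0, 0, 0]}
    - {"gripper": 0, "linear": [0, 0, -0.055], "angular": [0, 0, 0]}
    - {"gripper": 0, "linear": [0, 0, -0.062], "angular": [0, 0, 0]}
    - {"gripper": 0, "linear": [0, 0, -0.065], "angular": [0, 0, 0]}
    - {"gripper": 0, "linear": [0, 0, -0.065], "angular": [0, 0, 0]}

```text
time: 8.2
eef_pos: [0.5337, 0.3022, 0.0377]
orientation: [0.996, 0.093, -0.001, 0.0]
force: [0.1, -0.9, -0.9]
grip_width: 0.544
grip_force: 37.5
```

>>> arm_command:
  series:
    - {"gripper": 0, "linear": [0, 0, -0.001], "angular": [0, 0, 0]}
    - {"gripper": 0.75, "linear": [0, 0, -0.001], "angular": [0, 0, 0]}
    - {"gripper": 0.75, "linear": [0, 0, -0.001], "angular": [0, 0, 0]}
    - {"gripper": 0.75, "linear": [0, 0, -0.001], "angular": [0, 0, 0]}
    - {"gripper": 0.75, "linear": [0, 0, 0.01], "angular": [0, 0, 0]}
    - {"gripper": 0.75, "linear": [0, 0, 0.04], "angular": [0, 0, 0]}
    - {"gripper": 0.75, "linear": [0, 0, 0.08], "angular": [0, 0, 0]}
    - {"gripper": 0.75, "linear": [0, 0, 0.1], "angular": [0, 0, 0]}

```text
time: 8.87
eef_pos: [0.5362, 0.3035, 0.1415]
orientation: [0.996, 0.093, 0.003, -0.001]
force: [1.4, -0.1, 0.5]
grip_width: 0.752
grip_force: 0.0
```

>>> arm_command:
  series:
    - {"gripper": 1, "linear": [0.001, -0.04, 0], "angular": [0, 0, -0.07]}
    - {"gripper": 1, "linear": [0.001, -0.08, 0], "angular": [0, 0, -0.14]}
    - {"gripper": 1, "linear": [0.003, -0.12, 0], "angular": [0, 0, -0.2]}
    - {"gripper": 1, "linear": [0.006, -0.16, 0], "angular": [0, 0, -0.2]}
    - {"gripper": 1, "linear": [0.006, -0.2, 0], "angular": [0, 0, -0.2]}
    - {"gripper": 1, "linear": [0.006, -0.24, 0], "angular": [0, 0, -0.2]}
    - {"gripper": 1, "linear": [0.006, -0.28, -0.01], "angular": [0, 0, -0.2]}
    - {"gripper": 1, "linear": [0.006, -0.303, -0.02], "angular": [0, 0, -0.2]}
  newtons: 20

```text
time: 9.53
eef_pos: [0.5412, -0.0041, 0.1183]
orientation: [1.0, -0.007, 0.002, 0.001]
force: [0.1, 0.5, 0.4]
grip_width: 0.999
grip_force: 0.0
```

```bash
python3 -c "
from blk import *; blk((.5417,-.0014)); print(bot.read_state()['orientation'])"
```

```text
c [ 0.5432 -0.0013] size [0.0895 0.0501] deg -2.7 eef [ 0.54   -0.0067  0.116 ] shift [0.0032 0.0053]
[ 9.99964801e-01 -8.12448159e-03 -4.46191838e-04  2.04692840e-03]
```

>>> arm_command:
  series:
    - {"gripper": 1, "linear": [0.003, 0.004, -0.03], "angular": [0, 0, -0.025]}
    - {"gripper": 1, "linear": [0.003, 0.004, -0.06], "angular": [0, 0, -0.025]}
    - {"gripper": 1, "linear": [0.003, 0.004, -0.08], "angular": [0, 0, -0.025]}
    - {"gripper": 0.7, "linear": [0.003, 0.004, -0.084], "angular": [0, 0, -0.025]}
    - {"gripper": 0.6, "linear": [0.003, 0.004, -0.084], "angular": [0, 0, -0.025]}
    - {"gripper": 0, "linear": [0.003, 0.004, -0.084], "angular": [0, 0, -0.025]}
    - {"gripper": 0, "linear": [0.003, 0.004, -0.084], "angular": [0, 0, -0.025]}
    - {"gripper": 0, "linear": [0.003, 0.004, -0.084], "angular": [0, 0, -0.025]}
  newtons: 20

```text
time: 10.25
eef_pos: [0.5447, 0.0035, 0.0358]
orientation: [1.0, -0.019, 0.002, 0.001]
force: [-2.6, -1.1, 8.0]
grip_width: 0.4
grip_force: 19.9
```

>>> arm_command:
  series:
    - {"gripper": 0, "linear": [0, 0, 0], "angular": [0, 0, 0]}
    - {"gripper": 0, "linear": [0, 0, 0], "angular": [0, 0, 0]}
    - {"gripper": 0, "linear": [0, 0, 0], "angular": [0, 0, 0]}
    - {"gripper": 0, "linear": [0, 0, 0], "angular": [0, 0, 0]}
    - {"gripper": 0, "linear": [0, 0, 0], "angular": [0, 0, 0]}

```text
time: 10.67
eef_pos: [0.5447, 0.0034, 0.0358]
orientation: [1.0, -0.019, 0.002, 0.001]
force: [-1.0, -1.1, 7.7]
grip_width: 0.404
grip_force: 19.9
```

It narrows to 34 mm at 20 N, so b2 is the supple one. I'll lift it and look at the cradle from closer.

>>> arm_command:
  series:
    - {"gripper": 0, "linear": [0, 0, 0], "angular": [0, 0, 0]}
    - {"gripper": 0, "linear": [0, 0, 0.01], "angular": [0, 0, 0]}
    - {"gripper": 0, "linear": [0, 0, 0.04], "angular": [0, 0, 0]}
    - {"gripper": 0, "linear": [0, -0.03, 0.07], "angular": [0, 0, -0.07]}
    - {"gripper": 0, "linear": [0, -0.07, 0.09], "angular": [0, 0, -0.14]}
    - {"gripper": 0, "linear": [0, -0.11, 0.09], "angular": [0, 0, -0.21]}
    - {"gripper": 0, "linear": [0, -0.15, 0.09], "angular": [0, 0, -0.28]}
    - {"gripper": 0, "linear": [0, -0.19, 0.09], "angular": [0, 0, -0.306]}
  newtons: 26

```text
time: 11.33
eef_pos: [0.5443, -0.1881, 0.1256]
orientation: [0.985, -0.172, 0.002, 0.001]
force: [0.3, 0.5, -2.0]
grip_width: 0.366
grip_force: 27.0
```

>>> arm_command:
  series:
    - {"gripper": 0, "linear": [0, -0.03, 0], "angular": [0, 0, 0]}
    - {"gripper": 0, "linear": [0, -0.06, 0], "angular": [0, 0, 0]}
    - {"gripper": 0, "linear": [0, -0.06, 0], "angular": [0, 0, 0]}
    - {"gripper": 0, "linear": [0, -0.06, 0], "angular": [0, 0, 0]}
    - {"gripper": 0, "linear": [0, -0.06, 0], "angular": [0, 0, 0]}

```text
time: 11.75
eef_pos: [0.5435, -0.2458, 0.1237]
orientation: [0.985, -0.172, 0.0, -0.0]
force: [0.4, -0.4, -1.8]
grip_width: 0.365
grip_force: 27.0
```

```bash
cat > cr.py <<'E'
from h import *
s=bot.read_state(); print(s['eef_pos'].round(4),s['orientation'].round(4),s['grip_width'],s['joint_pos'].round(2))
p,d,m=snap('wrist','w2.png'); P=cloud(d,m); Z=P[...,2]; hsv=cv2.cvtColor(p,cv2.COLOR_RGB2HSV)
near=np.hypot(P[...,0]-.549,P[...,1]+.365)<.07
k=near&(Z>.027)&(Z<.042)
X=P[k]; c,sz,a=cv2.minAreaRect(X[:,:2].astype(np.float32))
if sz[0]<sz[1]: a+=90; sz=sz[::-1]
print('jaws',len(X),np.round(c,4),np.round(sz,4),round((a+90)%180-90,1),np.median(X[:,2]))
# held block: underside/top coral points near tcp
e=s['eef_pos']; kb=(hsv[...,1]>110)&((hsv[...,0]<12)|(hsv[...,0]>170))&(np.linalg.norm(P-e,axis=-1)<.09)
B=P[kb]; zt=np.percentile(B[:,2],95); B=B[B[:,2]>zt-.008]
c,sz,a=cv2.minAreaRect(B[:,:2].astype(np.float32)); print('held',len(B),'ztop',zt,np.round(c,4),np.round(sz,4),a)
E
python3 cr.py
```

```text
[ 0.5435 -0.2458  0.1237] [ 9.852e-01 -1.715e-01  3.000e-04 -3.000e-04] 0.3652945589131302 [-0.54  0.41  1.65  0.    1.08  1.37]
jaws 1909 [ 0.5503 -0.3666] [0.0896 0.0578] -19.8 0.0337132171278236
held 14833 ztop 0.12897971572642747 [ 0.5476 -0.2488] [0.0338 0.0791] 70.63817596435547
```

View pics/w2.png

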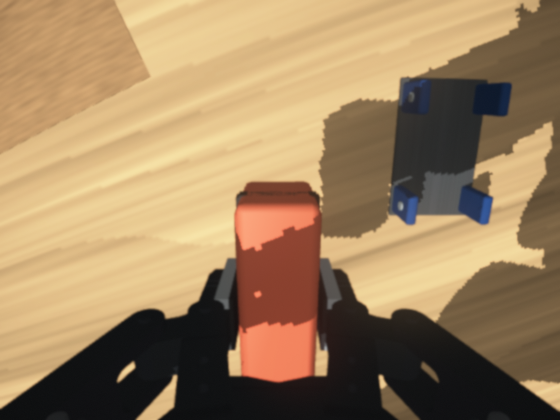

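Relative to the tool, the cradle is right of the held block at pixels (400-510, 80-220), with its centre at (0.5503, -0.3666) and yaw -19.8°. The held block is squeezed to about 31 mm. I'll move above the cradle and descend to just over the jaws.

>>> arm_command:
  series:
    - {"gripper": 0, "linear": [0.002, -0.035, 0], "angular": [0, 0, 0]}
    - {"gripper": 0, "linear": [0.004, -0.07, 0], "angular": [0, 0, 0]}
    - {"gripper": 0, "linear": [0.007, -0.105, 0], "angular": [0, 0, 0]}
    - {"gripper": 0, "linear": [0.007, -0.12, 0], "angular": [0, 0, 0]}
    - {"gripper": 0, "linear": [0.007, -0.12, -0.02], "angular": [0, 0, 0]}
    - {"gripper": 0, "linear": [0.007, -0.12, -0.035], "angular": [0, 0, 0]}
    - {"gripper": 0, "linear": [0.007, -0.12, -0.04], "angular": [0, 0, 0]}
    - {"gripper": 0, "linear": [0.007, -0.12, -0.04], "angular": [0, 0, 0]}

```text
time: 12.47
eef_pos: [0.5497, -0.364, 0.0813]
orientation: [0.985, -0.171, -0.002, -0.001]
force: [-1.1, -0.6, -1.7]
grip_width: 0.369
grip_force: 27.0
```

```bash
sed -i 's/w2.png/w3.png/' cr.py; python3 cr.py
```

```text
[ 0.5497 -0.364   0.0813] [ 0.9853 -0.1706 -0.0018 -0.0012] 0.3693862875419352 [-0.69  0.53  1.55  0.    1.06  1.22]
jaws 1144 [ 0.583  -0.3787] [0.0572 0.02  ] 70.4 0.03404836777132986
held 14830 ztop 0.0865226988358701 [ 0.5546 -0.3672] [0.0339 0.0776] 71.1046142578125
```

View pics/w3.png

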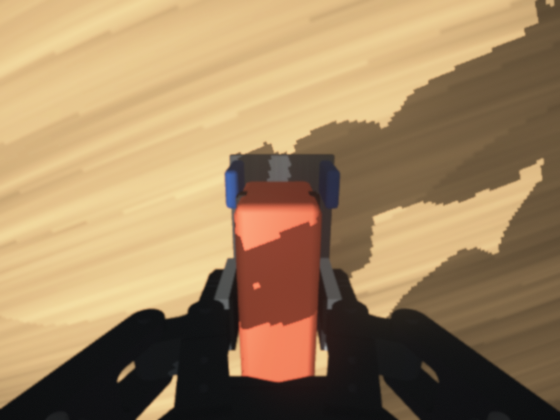

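The front jaws at (232,185) and (332,185) straddle the block (248-312). It's about 1.5 mm off across, so I'll correct that and lower.

>>> arm_command:
  series:
    - {"gripper": 0, "linear": [0.0005, -0.002, -0.003], "angular": [0, 0, 0]}
    - {"gripper": 0, "linear": [0.0005, -0.002, -0.01], "angular": [0, 0, 0]}
    - {"gripper": 0, "linear": [0.0005, -0.002, -0.018], "angular": [0, 0, 0]}
    - {"gripper": 0, "linear": [0.0005, -0.002, -0.026], "angular": [0, 0, 0]}
    - {"gripper": 0, "linear": [0.0005, -0.002, -0.033], "angular": [0, 0, 0]}
    - {"gripper": 0, "linear": [0.0005, -0.002, -0.037], "angular": [0, 0, 0]}
    - {"gripper": 0, "linear": [0.0005, -0.002, -0.039], "angular": [0, 0, 0]}
    - {"gripper": 0, "linear": [0.0005, -0.002, -0.039], "angular": [0, 0, 0]}

```text
time: 13.18
eef_pos: [0.5506, -0.368, 0.043]
orientation: [0.985, -0.171, -0.001, -0.0]
force: [-0.6, -0.7, -1.3]
grip_width: 0.366
grip_force: 27.0
```

>>> arm_command:
  series:
    - {"gripper": 0, "linear": [0, 0, -0.001], "angular": [0, 0, 0]}
    - {"gripper": 0, "linear": [0, 0, -0.002], "angular": [0, 0, 0]}
    - {"gripper": 0, "linear": [0, 0, -0.003], "angular": [0, 0, 0]}
    - {"gripper": 0, "linear": [0, 0, -0.003], "angular": [0, 0, 0]}
    - {"gripper": 0, "linear": [0, 0, -0.003], "angular": [0, 0, 0]}

```text
time: 13.6
eef_pos: [0.551, -0.3683, 0.041]
orientation: [0.985, -0.171, 0.0, 0.0]
force: [0.5, -0.4, -1.2]
grip_width: 0.369
grip_force: 27.1
```

>>> arm_command:
  series:
    - {"gripper": 0, "linear": [0, 0, -0.001], "angular": [0, 0, 0]}
    - {"gripper": 0, "linear": [0, 0, -0.001], "angular": [0, 0, 0]}
    - {"gripper": 0, "linear": [0, 0, -0.002], "angular": [0, 0, 0]}
    - {"gripper": 0, "linear": [0, 0, -0.002], "angular": [0, 0, 0]}
    - {"gripper": 0, "linear": [0, 0, -0.002], "angular": [0, 0, 0]}

```text
time: 14.02
eef_pos: [0.5512, -0.3684, 0.0402]
orientation: [0.985, -0.171, 0.0, 0.0]
force: [-2.0, 0.3, 4.4]
grip_width: 0.373
grip_force: 27.8
```

It touched at z = 0.040 with a light push, so it's on the plate. I'll open gradually.

>>> arm_command:
  series:
    - {"gripper": 0.42, "linear": [0, 0, 0], "angular": [0, 0, 0]}
    - {"gripper": 0.46, "linear": [0, 0, 0], "angular": [0, 0, 0]}
    - {"gripper": 0.5, "linear": [0, 0, 0], "angular": [0, 0, 0]}
    - {"gripper": 0.55, "linear": [0, 0, 0], "angular": [0, 0, 0]}
    - {"gripper": 0.65, "linear": [0, 0, 0], "angular": [0, 0, 0]}
    - {"gripper": 0.8, "linear": [0, 0, 0], "angular": [0, 0, 0]}
    - {"gripper": 0.8, "linear": [0, 0, 0], "angular": [0, 0, 0]}
    - {"gripper": 0.8, "linear": [0, 0, 0], "angular": [0, 0, 0]}

```text
time: 14.68
eef_pos: [0.5508, -0.3685, 0.0387]
orientation: [0.985, -0.171, -0.0, 0.0]
force: [0.2, -0.3, -0.0]
grip_width: 0.8
grip_force: 0.0
```

>>> arm_command:
  series:
    - {"gripper": 0.8, "linear": [0, 0, 0.01], "angular": [0, 0, 0]}
    - {"gripper": 0.8, "linear": [0, 0, 0.03], "angular": [0, 0, 0]}
    - {"gripper": 0.8, "linear": [0, 0, 0.06], "angular": [0, 0, 0]}
    - {"gripper": 0.8, "linear": [0, 0, 0.09], "angular": [0, 0, 0]}
    - {"gripper": 0.8, "linear": [-0.02, 0, 0.12], "angular": [0, 0, 0]}
    - {"gripper": 0.8, "linear": [-0.05, 0, 0.14], "angular": [0, 0, 0]}
    - {"gripper": 0.8, "linear": [-0.06, 0, 0.14], "angular": [0, 0, 0]}
    - {"gripper": 0.8, "linear": [-0.06, 0, 0.14], "angular": [0, 0, 0]}

```text
time: 15.35
eef_pos: [0.4893, -0.3686, 0.1811]
orientation: [0.985, -0.172, 0.001, 0.001]
force: [0.9, 0.6, -0.7]
grip_width: 0.795
grip_force: 0.0
```

Run:
```python
from h import *
s=bot.read_state(); print(s['time'],s['eef_pos'])
p,d,m=snap('wrist','w4.png'); P=cloud(d,m); Z=P[...,2]; hsv=cv2.cvtColor(p,cv2.COLOR_RGB2HSV)
cor=(hsv[...,1]>110)&((hsv[...,0]<12)|(hsv[...,0]>170))&(np.hypot(P[...,0]-.55,P[...,1]+.367)<.08)&(Z>.02)
def r(X,n):
    c,sz,a=cv2.minAreaRect(X[:,:2].astype(np.float32)); print(n,len(X),np.round(c,4),np.round(sz,4),round(a,1),np.percentile(X[:,2],[5,25,50,75,95]).round(4))
r(P[cor&(Z>.034)],'block')
# top-plane tilt
X=P[cor]; X=X[X[:,2]>np.percentile(X[:,2],40)]; print(np.linalg.lstsq(np.c_[X[:,:2],np.ones(len(X))],X[:,2],rcond=None)[0])
t,dt,mt=snap('top','t2.png')
```

```text
15.35 [ 0.48925063 -0.36857958  0.18109289]
block 7027 [ 0.5504 -0.3667] [0.043  0.0894] 70.1 [0.0419 0.0434 0.0441 0.0447 0.0455]
[0.00012113 0.00163237 0.04519495]
```

View pics/w4.png

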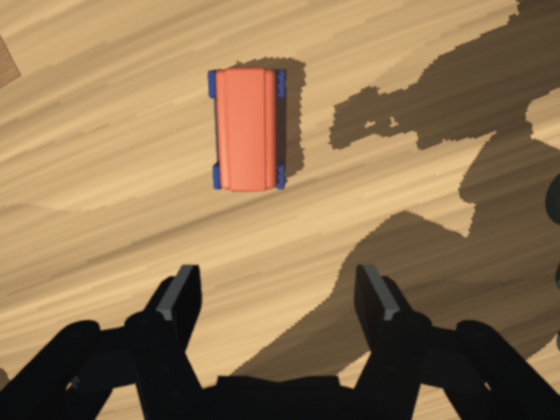

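View pics/t2.png

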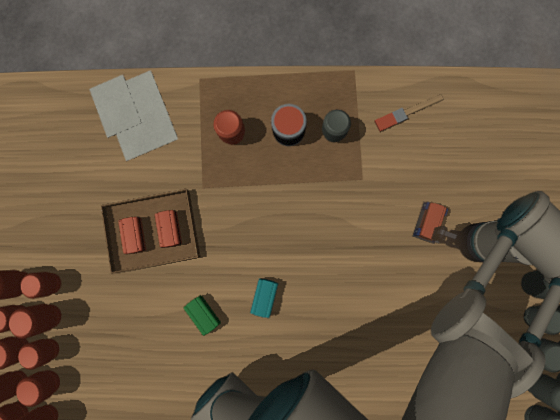

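The wrist view shows the block between the jaws at (247,130), centred at (0.5504, -0.3667). Its top is at 44 mm and level, so it is fully home. The top view shows both hard blocks flat in the carton at (131,235) and (167,229), and the jars and tin have not moved.

```bash
python3 -c "
from workcell import bot; print(bot.close_job())"
```

```text
the job is handed in; nothing more can be done
None
```

Job handed in at about 15 s: the supple block (the middle one) is centred and fully home in the cradle, both hard blocks lie flat side by side in the carton, and the jars and tin were not moved.

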